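# Press a freshly glued station platform without letting the sprung lid snap

### The job

Clear the cork sanding block out of the open bench press and set it down flat on the bare table top, then lay the freshly glued platform section, paved side up, lengthwise on the press bed so that it drops fully into the recess (sliding it back along the bed will find it). Then take the press lid by its black handle, bring it over and ease it slowly all the way down onto the platform: once past its tipping point its springs pull it shut, and it must never snap or slam. Leave it shut with the platform fully home under it, and leave everything else on the table where it lies.

Things in the scene. Friction and masses are not known exactly. Their poses are not given: they have to be found in the camera images.
- press: Green bench press, screwed down (does not move). Base 200 long (x) x 124 wide x 24 mm high, 160 mm wide over the spring struts at its sides. Origin: centre of the base's underside, on the table; x points to the hinge side (away from the robot), y left, z up. Flat aluminium bed at z = 24 mm with a recess in it, and 27.5 mm of flat bed in front of the recess (x = -97.5 to -70 mm).
- press_recess (a point): Centre of the recess floor, 20 mm above the table, at press x = -7.5, y = 0; axes as the press. The recess is 125 long (x) x 65 wide (y) x 4 mm deep, with a dark floor. The seated platform's origin lies here, within the recess's play (its plywood underside is 3.5 mm smaller than the recess on every side).
- press_hinge (a point): Middle of the lid's hinge line, at press x = 80, z = 45 mm; axes as the press, the line runs along y. The open lid leans over the hinge end of the bed: its front edge is then 40 mm in front of the hinge line (press x = 40 mm), 195 mm above the table, 105 mm wide; gripper and wrist must stay in front of it while working on the bed.
- press_lid (a joint): Lid angle, rad: 0 parked open (75 degrees up), 1.31 shut flat on a seated platform (1.34 empty; 1.285 or less if the platform is not home). Over-centre springs hold it open below about 0.3; beyond, springs and weight pull it shut: about 1.5 N at the handle to bring it over, 4.5 N pull when nearly shut. Let go, it slams; moving the handle at 0.1 to 0.15 m/s is gentle. Stays shut.
- press_grip (a point): Centre of the handle: black sleeve 16 mm thick, 90 mm long along the press's y, turning freely on its bar, so that a gripper pointing down can pinch it (closing along press x) and follow its arc without turning. With a = 1.31 - joint it is at press x = 80 - 190 cos a + 30 sin a, z = 45 + 190 sin a + 30 cos a mm. The lid's edge is 30 mm nearer to the hinge; shut, it is 75 mm above the table.
- platform: Model station platform section, a flat slab 120 long (x) x 60 wide (y) x 10 mm thick, 60 g: plywood underside 118 x 58 x 5 mm, concrete-grey paved top 120 x 60 x 5 mm with white edges. Origin: centre of its underside, z up through the paved side. Starts flat on the table, paved side up. Either end may go foremost.
- sanding_block: Brown cork sanding block 35 (x) x 64 (y) x 22 mm, 50 g, origin at the centre of its underside. Starts lying in the recess of the press, about lengthwise.
- masking_tape: Bystander: roll of masking tape lying flat, 104 mm across x 25 mm; origin under its centre.
- track_straight: Bystander: piece of model track 33 (x) x 134 (y) x 7 mm; origin under its centre.
- glue_bottle: Bystander: white glue bottle with a red nozzle, standing, 49 mm across x 139 mm high; origin under its centre.
- cottage: Bystander: model cottage with a red roof, 52 (x) x 73 (y) x 50 mm; origin under its centre.
- coach: Bystander: blue model railway coach 19 (x) x 116 (y) x 36 mm, standing on its wheels; origin under its centre.
- side_cutters: Bystander: side cutters with red grips lying flat, 52 (x) x 135 (y) x 10 mm; origin under the centre.
- hobby_vice: Fixed: small green vice, 180 (x) x 62 (y) x 50 mm high. Also fixed: model landscape board at y above 0.34, parts cabinet 165 mm high at x above 0.70 and y below -0.12, case and jars at x above 0.73, four paint pots 50 mm high round x 0.61, y -0.42, small things under 40 mm high at x below 0.36.

How it is judged:
On the way, in this order (a step that is already met when the one before it is completed fails the run):
1. the sanding block is out of the press and lies on the table, let go (height (world z) of sanding_block below 0.005 m and angle between sanding_block's own z axis and vertical below 0.1 rad and horizontal distance between sanding_block and press_recess above 0.08 m and linear speed of sanding_block below 0.02 m/s and contact force between sanding_block and the fingers below 0.1 N), for 0.2 s.
2. the platform lies fully in the recess while the lid is still parked open (z of platform in the frame of press_recess below 0.0018 m and horizontal distance between platform and press_recess below 0.006 m and angle between the x axis of platform and the x axis of press, either way round below 0.08 rad and angle between platform's own z axis and vertical below 0.025 rad and value of joint press_lid below 0.3 rad), for 0.2 s.
3. the lid has been brought all the way down onto the platform (value of joint press_lid above 1.29 rad and z of platform in the frame of press_recess below 0.0018 m and horizontal distance between platform and press_recess below 0.006 m and angle between the x axis of platform and the x axis of press, either way round below 0.08 rad and angle between platform's own z axis and vertical below 0.025 rad), for 0.2 s.
At the end, for the whole second after the job is handed in: Lid shut (joint above 1.29) on the platform, which lies paved side up in the recess (under 1.8 mm above its floor, within 6 mm of its centre and 0.08 rad of lengthwise); the sanding block lies flat, at rest on the table, more than 80 mm from the recess centre (all of step 1 and all of step 3 and linear speed of platform below 0.02 m/s); the robot touches nothing.
It fails at once if the lid snapped: it moved towards shut faster than 3 rad/s (0.6 m/s at its handle) (velocity of joint press_lid above 3 rad/s).
It fails at once if a bystander was moved by more than 20 mm (distance of any of masking_tape, track_straight, glue_bottle, cottage, coach, side_cutters from where it was at the start of the episode above 0.02 m).
It fails at once if the glue bottle or the cottage was tipped (angle between any of glue_bottle, cottage's own z axis and vertical above 0.4 rad).
It also fails if it takes over 67 s, if anything falls off the work surface, if the arm or the gripper's body presses on something with over 40 N, if the wrist force passes 120 N, or if a joint passes its speed limit or range.

### The arm

A 6-joint arm with a two-finger parallel gripper is mounted at the origin on a cart in front of the work surface, level with it; the furniture and walls round the work are solid. World frame = base frame: x ahead of the robot, y to its left, z up, the work surface at z = 0. Lengths are in m, angles in rad, forces in N, time in s.
With the tool pointing down it reaches from about 0.25 to 0.8 m from the base axis. Payload 8.5 kg.
Tool frame: the origin (TCP) lies at the very end of the fingers, on their centre line; the grasp point (between the pads) lies 19 mm behind it; z points along the fingers, y is the line along which they close (so a half turn about z gives the same grasp; the last joint's range is limited). The gripper opens to 85 mm and grips with 20 to 120 N. Pads are 22 mm wide; open, the fingers measure 114 mm over their backs; the gripper's body (76 mm by 85 mm) begins 54 mm behind the grasp point. The pads swing forward as they close: fully open they stand 13 mm farther back than shut.
Start: joints at [1.243, 0.238, -0.013, 1.319, 0, 1.571], TCP at [0.169, 0.497, 0.2] pointing down, gripper open.
Joint ranges: [-2.66, 2.66], [-1.03, 1.9], [-1.14, 1.46], [-1.82, 2.27], [-1.45, 1.34], [-3.14, 3.14]. Speed limits (rad/s): [2.22, 2.22, 2.79, 3.14, 3.14, 3.14].

### API

Orientations are given as a unit quaternion [w, x, y, z].
In Python, from plant import arm gives the robot as it stands.
- The arm moves only by the tool servo_tool, never from a script. Its argument "rows" is a list of rows, each a list of 5 numbers: the shift along the tool's x, y, z each as a share of 200 mm, from -1 to 1, then the turn about the tool's z as a share of 90 degrees, from -1 to 1, then the opening, from 0 (shut) to 1 (fully open). In form: [[tx, ty, tz, yaw, gripper], ...]. A call has 1 to 5 rows; each row is the pose to reach, as a shift and turn from the pose commanded when the call began, along the tool's axes at that moment; what a row does not reach only later rows make up. A row lasts 1/8 s, in which the tool goes at most 62.5 mm and 10.7 degrees, less where a joint would pass 70% of its speed; a pose out of reach is approached as far as the arm can. A call with a number of a shift or a turn outside -1 to 1 is refused whole. A call with a gripper value outside its range is refused whole. The fingers move at their own pace and stop on an object; "force" is the grip in N (left out, the last holds). Time passes only in rows, so rows that repeat a pose let the fingers close. It gives the time, the measured TCP pose, the force, the opening and the grip force at its end, in the units of the state.
- arm.observe(): the state, without advancing time (a new reading comes with each control period).
- arm.camera(name): name is "side" or "top" or "wrist"; returns a dict with "image" (480x640x3 uint8, red, green, blue), "z_map" (480x640 float32, m along the optical axis (not along the pixel's ray), 0 where there is no reading), "fx", "fy", "cx", "cy" (pixels), "dist" ([k1, k2, p1, p2, k3] as OpenCV has them; the pictures are not rectified), "rvec" (rotation vector, rad) and "tvec" (3), from world to camera coordinates, as OpenCV has them; the wrist camera has in their place "T_tool_cam" (4x4, takes a point from camera to tool coordinates, whose origin is the TCP and whose axes are the flange's). Camera axes: x right, y down, z forward; pixel columns grow to the right and rows downward; lengths in m; the calibration is good to about 2 mm. A picture is of the moment at which its call begins: read the wrist's pose just before it.
- arm.close_job(): hands the job in; it is judged then, once.
The state is a dict: "time_s": time; "joint_pos": joint angles; "qvel": joint speeds; "tau": joint torques, N m; "tcp_pos": TCP position; "tcp_rot": TCP orientation; "wrist_force": force on the tool from outside, world axes, zero at the start; "ft_torque": the same for the moment, N m; "opening": opening from 0.0 (shut) to 1.0 (fully open); "grip_force": force on a finger pad.
Only numpy, scipy, OpenCV 4.12 (cv2) and the standard library are available. Lean on these libraries where they do the work, as an engineer would, in place of code of your own. Each camera call takes 0.05 s, during which the arm holds its last target. There are 200 camera calls.

## Working session

There is one attempt and no reset: what is moved stays moved. The work goes in short steps, Python scripts to look and compute and a tool call to move; the robot and the scene stay as the last step left them, time stands still between calls to the robot, and variables do not carry over. Pictures are saved under pics/ and viewed, at most 10 in all, crops included, and the job is handed in when it is done.

Besides the shell and the picture viewer there is one more tool, called after ">>>" by a JSON object that holds its "fn" and its "kwargs". servo_tool: Moves the arm, as the interface text tells. Its arguments: {"type":"object","properties":{"rows":{"type":"array","items":{"type":"array","items":{"type":"number","minimum":-1,"maximum":1}}},"force":{"type":"number"}},"required":["rows"]}

```bash
mkdir -p pics; cat > h.py <<'E'
import numpy as np, cv2
from plant import arm
from scipy.spatial.transform import Rotation as R
def snap(name,save=None):
    s=arm.observe(); c=arm.camera(name)
    if save: cv2.imwrite('pics/'+save,c['image'][:,:,::-1])
    K=np.array([[c['fx'],0,c['cx']],[0,c['fy'],c['cy']],[0,0,1]]);c['K']=K
    if name=='wrist':
        w,x,y,z=s['tcp_rot'];T=np.eye(4);T[:3,:3]=R.from_quat([x,y,z,w]).as_matrix();T[:3,3]=s['tcp_pos']
        c['M']=T@np.array(c['T_tool_cam'])
    else:
        Rm=cv2.Rodrigues(np.array(c['rvec'],float))[0];M=np.eye(4);M[:3,:3]=Rm.T;M[:3,3]=-Rm.T@np.array(c['tvec'],float).ravel();c['M']=M
    return c
def rays(c,px):
    p=cv2.undistortPoints(np.array(px,float).reshape(-1,1,2),c['K'],np.array(c['dist'],float)).reshape(-1,2)
    return np.c_[p,np.ones(len(p))]
def plane(c,px,z):
    d=rays(c,px)@c['M'][:3,:3].T;o=c['M'][:3,3]
    return o+d*((z-o[2])/d[:,2])[:,None]
def cloud(c):
    v,u=np.mgrid[0:480,0:640];d=rays(c,np.c_[u.ravel(),v.ravel()])*c['z_map'].reshape(-1,1)
    return (d@c['M'][:3,:3].T+c['M'][:3,3]).reshape(480,640,3)
E
python3 - <<'E'
from h import *
s=arm.observe();print(s['time_s'],s['tcp_pos'],s['tcp_rot'],s['opening'])
for n in('top','side'):
    c=snap(n,n+'0.png');print(n,c['M'][:3,3].round(3),c['M'][:3,2].round(2))
    np.savez(n+'0.npz',**{k:np.array(c[k]) for k in('image','z_map','K','dist','M')})
c=snap('wrist');print(np.array(c['T_tool_cam']).round(4))
E
```

```text
0.0 [0.1688659  0.49662053 0.19968428] [-1.21980002e-04  1.63156229e-01  9.86599991e-01 -6.98933104e-04] 1.0014299088102225
top [ 0.278 -0.034  1.336] [ 0.18 -0.02 -0.98]
side [ 0.006 -0.811  0.736] [ 0.47  0.7  -0.54]
[[-5.000e-04 -9.462e-01 -3.236e-01  8.180e-02]
 [ 1.000e+00 -2.000e-04 -7.000e-04 -5.000e-04]
 [ 6.000e-04 -3.236e-01  9.462e-01 -1.727e-01]
 [ 0.000e+00  0.000e+00  0.000e+00  1.000e+00]]
```

View pics/top0.png

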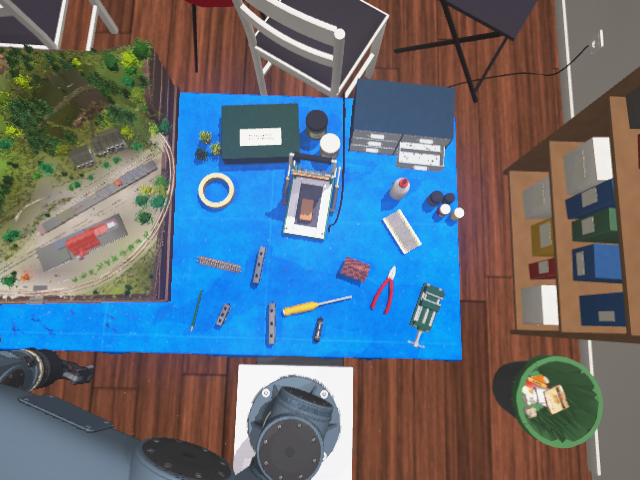

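View pics/side0.png

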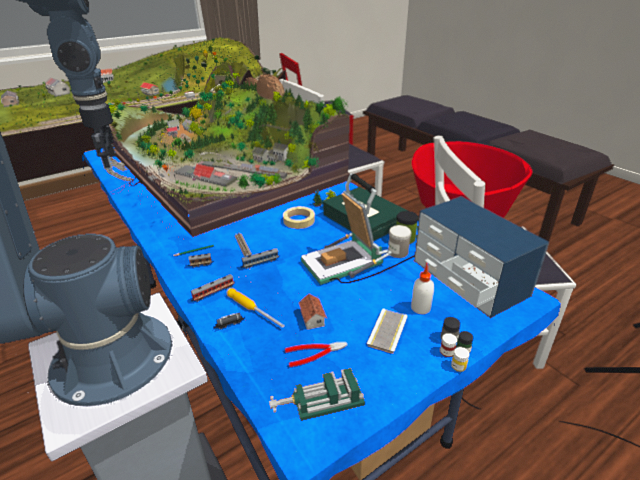

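The top view shows the press at (310,205), cork at (308,207), the platform at (402,231), the bottle at (400,188), the cottage at (354,268) and the lid handle at (314,158). The side view shows the lid open, leaning from (360,215), and the platform at (387,330).

```bash
cat > m.py <<'E'
from h import *
def big(m,roi):
    z=np.zeros_like(m);x0,y0,x1,y1=roi;z[y0:y1,x0:x1]=m[y0:y1,x0:x1]
    cs=cv2.findContours(z,cv2.RETR_EXTERNAL,cv2.CHAIN_APPROX_NONE)[0];return max(cs,key=cv2.contourArea)
def rect(P):
    (cx,cy),(w,h),a=cv2.minAreaRect((P[:,:2]*1000).astype(np.float32))
    if w<h:w,h,a=h,w,a+90
    return np.round([cx,cy,w,h,(a+90)%180-90],1)
E
python3 - <<'E'
from m import *
for n,rp,rk,rb in(('top',(375,200,430,262),(296,186,322,228),(278,170,340,245)),('side',(360,300,415,360),(315,240,350,270),(295,230,395,290))):
    c=dict(np.load(n+'0.npz'));im=c['image'];hsv=cv2.cvtColor(im,cv2.COLOR_RGB2HSV);C=cloud(c)
    H,S,V=[hsv[:,:,i] for i in range(3)]
    nb=((S<110)&(V>70)).astype(np.uint8)*255
    cork=((H<20)&(S>90)&(V>60)).astype(np.uint8)*255
    alu=((S<60)&(V>150)).astype(np.uint8)*255
    for nm,m,r,z in(('plat',nb,rp,.010),('cork',cork,rk,.042),('bed',alu,rb,.024)):
        k=big(m,r).reshape(-1,2);mm=np.zeros((480,640),np.uint8);cv2.drawContours(mm,[k.reshape(-1,1,2)],-1,255,-1)
        mm=cv2.erode(mm&m,np.ones((3,3)))>0
        print(n,nm,cv2.boundingRect(k),'rect@z',rect(plane(c,k,z)),'zmap z',np.percentile(C[mm][:,2],[10,50,90]).round(4),'cen',np.median(C[mm],0).round(3))
t=dict(np.load('top0.npz'));s=dict(np.load('side0.npz'))
a=cv2.resize(t['image'][140:280,270:440],None,fx=4,fy=4,interpolation=2);b=cv2.resize(s['image'][160:370,270:440],None,fx=2.6,fy=2.6,interpolation=2)[:560]
cv2.imwrite('pics/crop.png',a[:,:,::-1]);cv2.imwrite('pics/crops.png',b[:,:,::-1])
E
```

```text
top plat (383, 209, 39, 45) rect@z [ 535.3 -293.8  120.8   61.2   31.9] zmap z [0.0062 0.0095 0.013 ] cen [ 0.535 -0.294  0.009]
top cork (300, 212, 12, 8) rect@z [566.2 -13.7  31.3  20.4 -88.3] zmap z [0.0393 0.0427 0.0457] cen [ 0.563 -0.015  0.043]
top bed (284, 177, 48, 62) rect@z [596.7 -19.6 170.9 114.7  -7.6] zmap z [0.0204 0.0239 0.0272] cen [ 0.577 -0.022  0.024]
side plat (367, 309, 40, 45) rect@z [ 533.2 -297.9  129.6   62.5   31.9] zmap z [0.0076 0.0095 0.0112] cen [ 0.527 -0.301  0.009]
side cork (321, 248, 25, 18) rect@z [576.  -30.8  72.9  56.3  -7.1] zmap z [0.0283 0.0393 0.0421] cen [ 0.579 -0.029  0.039]
side bed (302, 241, 71, 39) rect@z [596.  -25.1 171.1 121.   -7.9] zmap z [0.021  0.0228 0.0247] cen [ 0.561 -0.053  0.023]
```

View pics/crop.png

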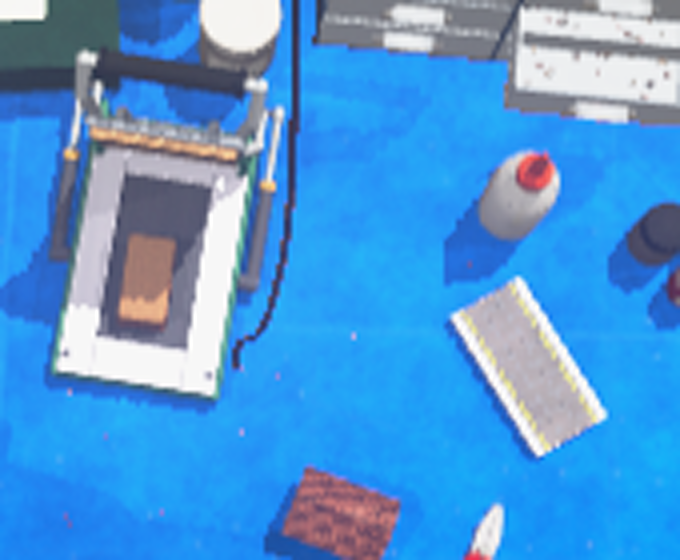

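The crop shows the press bed's front edge from (50,375) to (215,398), the dark recess, the cork at (148,280) and the platform at (528,367). The press yaw is about -7.6°. I'll move to a wrist view in front of the press.

>>> {"fn": "servo_tool", "kwargs": {"rows": [[-0.83,-0.61,-0.45,0,1],[-0.83,-0.61,-0.45,0,1],[-0.83,-0.61,-0.45,0,1],[-0.83,-0.61,-0.45,0,1],[-0.83,-0.61,-0.45,0,1]]}}

```text
time_s: 0.78
tcp_pos: [0.2882, 0.3268, 0.2915]
tcp_rot: [0.001, 0.165, 0.986, 0.001]
wrist_force: [0.5, -0.5, -1.3]
opening: 1.005
grip_force: 0.0
```

>>> {"fn": "servo_tool", "kwargs": {"rows": [[-0.83,-0.61,0,0,1],[-0.83,-0.61,0,0,1],[-0.83,-0.61,0,0,1],[-0.83,-0.61,0,0,1],[-0.83,-0.61,0,0,1]]}}

```text
time_s: 1.4
tcp_pos: [0.4051, 0.1586, 0.2895]
tcp_rot: [-0.001, 0.164, 0.986, -0.0]
wrist_force: [-0.1, -0.1, 0.0]
opening: 1.0
grip_force: 0.0
```

>>> {"fn": "servo_tool", "kwargs": {"rows": [[-0.83,-0.61,0.15,-0.127,1],[-0.83,-0.61,0.15,-0.127,1],[-0.83,-0.61,0.15,-0.127,1],[-0.83,-0.61,0.15,-0.127,1],[-0.83,-0.61,0.15,-0.127,1]]}}

```text
time_s: 2.02
tcp_pos: [0.5231, -0.0097, 0.2589]
tcp_rot: [-0.001, 0.065, 0.998, 0.0]
wrist_force: [0.0, 0.5, 0.2]
opening: 0.996
grip_force: 0.0
```

>>> {"fn": "servo_tool", "kwargs": {"rows": [[0,0,0,0,1],[0,0,0,0,1]]}}

```text
time_s: 2.28
tcp_pos: [0.5222, -0.0083, 0.2607]
tcp_rot: [0.0, 0.063, 0.998, 0.0]
wrist_force: [0.5, 0.6, 0.1]
opening: 0.999
grip_force: 0.0
```

```bash
python3 - <<'E'
from m import *
s=arm.observe();print(s['time_s'],s['tcp_pos'],s['tcp_rot'],s['qvel'].round(3) if hasattr(s['qvel'],'round') else s['qvel'])
c=snap('wrist','w1.png');np.savez('w1.npz',**{k:np.array(c[k]) for k in('image','z_map','K','dist','M')})
print(c['M'].round(3))
E
```

```text
2.275 [ 0.52221962 -0.00834369  0.26065385] [1.42636208e-04 6.31401355e-02 9.98004659e-01 6.22868778e-05] [-0.006 -0.002  0.004 -0.003 -0.001 -0.005]
[[ 0.126  0.939  0.321  0.441]
 [ 0.992 -0.12  -0.041  0.001]
 [-0.     0.324 -0.946  0.433]
 [ 0.     0.     0.     1.   ]]
```

View pics/w1.png

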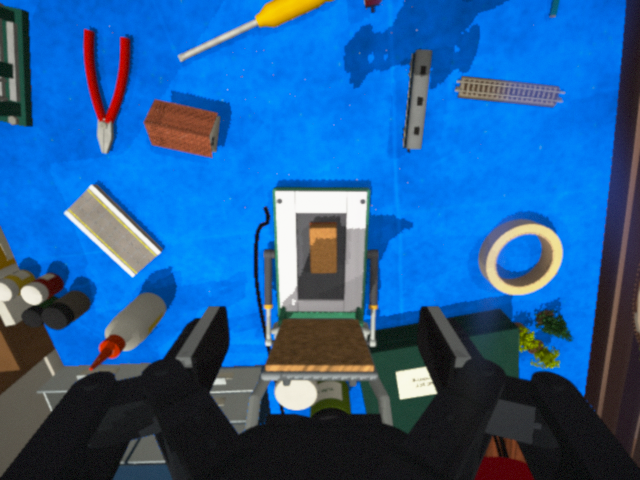

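The wrist view shows the bed with its front edge at row 190 (columns 275-369), the recess from (297,213) to (347,300), the cork at (323,247) and the platform at (112,230).

```bash
cat >> m.py <<'E'
def hsvm(c):
    h=cv2.cvtColor(c['image'],cv2.COLOR_RGB2HSV);return [h[:,:,i] for i in range(3)]
def u8(b): return b.astype(np.uint8)*255
E
python3 - <<'E'
from m import *
c=dict(np.load('w1.npz'));C=cloud(c);H,S,V=hsvm(c);print(c['K'][0,0])
cork=u8((H<22)&(S>85)&(V>60));alu=u8((S<60)&(V>110));nb=u8((S<110)&(V>70));dark=u8((V<110)&(S<110))
for nm,m,r,z in(('cork',cork,(298,213,346,290),.042),('bed',alu,(270,185,375,312),.024),('plat',nb,(55,175,170,285),.010),('rec',u8(alu==0),(285,205,358,300),.024)):
    k=big(m,r).reshape(-1,2);mm=np.zeros((480,640),np.uint8);cv2.drawContours(mm,[k.reshape(-1,1,2)],-1,255,-1)
    mm=cv2.erode(mm&m,np.ones((3,3)))>0
    print(nm,cv2.boundingRect(k),rect(plane(c,k,z)),np.percentile(C[mm][:,2],[5,10,50,90,95]).round(4))
# cork top by depth
top=u8((C[:,:,2]>.035)&(C[:,:,2]<.05)&(cork>0));k=big(top,(298,213,346,290)).reshape(-1,2);print('corktop',rect(plane(c,k,.042)))
E
```

```text
333.5136035160592
cork (309, 222, 29, 52) [583.5 -17.1  68.2  34.8  -6.5] [0.0316 0.039  0.0407 0.0417 0.0421]
bed (275, 190, 93, 122) [598.3 -22.1 170.8 115.5  -7.7] [0.0215 0.0218 0.0229 0.024  0.0243]
plat (64, 185, 98, 92) [ 536.1 -294.6  120.1   65.9   31.9] [0.0075 0.0079 0.0092 0.0102 0.0105]
rec (297, 214, 49, 86) [604.  -22.4 121.1  63.3  -7.6] [0.0178 0.0182 0.0195 0.0412 0.0416]
corktop [585.3 -18.   61.9  33.4  -6. ]
```

>>> {"fn": "servo_tool", "kwargs": {"rows": [[-0.282,-0.007,0.3,-0.01,0.7],[-0.282,-0.007,0.6,-0.01,0.7],[-0.282,-0.007,0.9,-0.01,0.7],[-0.282,-0.007,1,-0.01,0.7],[-0.282,-0.007,1,-0.01,0.7]], "force": 30}}

```text
time_s: 2.95
tcp_pos: [0.5765, -0.0177, 0.0585]
tcp_rot: [-0.002, 0.056, 0.998, -0.0]
wrist_force: [0.2, 0.4, 0.3]
opening: 0.702
grip_force: 0.0
```

>>> {"fn": "servo_tool", "kwargs": {"rows": [[0,0,0.09,0,0.7],[0,0,0.18,0,0.7],[0,0,0.18,0,0.7]]}}

```text
time_s: 3.32
tcp_pos: [0.5787, -0.0181, 0.0254]
tcp_rot: [0.0, 0.056, 0.998, -0.0]
wrist_force: [-0.5, 0.0, 0.1]
opening: 0.696
grip_force: 0.0
```

>>> {"fn": "servo_tool", "kwargs": {"rows": [[0,0,0,0,0.1],[0,0,0,0,0.1],[0,0,0,0,0.1],[0,0,0,0,0.1],[0,0,0,0,0.1]]}}

```text
time_s: 3.95
tcp_pos: [0.5784, -0.0185, 0.0244]
tcp_rot: [-0.0, 0.056, 0.998, -0.0]
wrist_force: [-0.7, -0.5, -0.6]
opening: 0.1
grip_force: 0.0
```

```bash
python3 - <<'E'
from m import *
c=snap('wrist','w2.png');s=snap('side');cv2.imwrite('pics/s2.png',cv2.resize(s['image'][190:310,270:430],None,fx=4,fy=4,interpolation=2)[:,:,::-1])
w=c['image'];a=cv2.resize(s['image'][190:310,270:430],(640,480),interpolation=2);cv2.imwrite('pics/both.png',cv2.resize(np.vstack([w,a]),None,fx=.62,fy=.62)[:,:,::-1])
E
```

```text
(no output)
```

View pics/both.png

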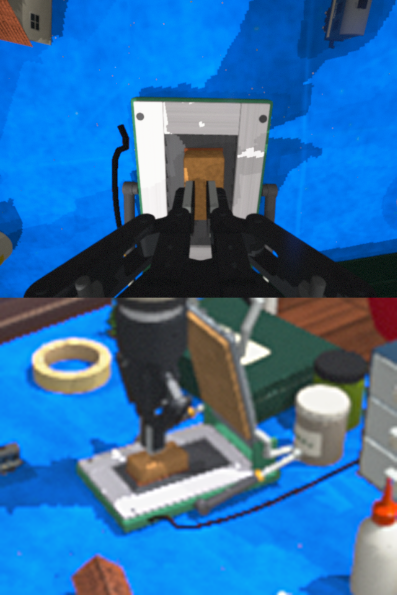

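```bash
python3 - <<'E'
import cv2
a=cv2.imread('pics/w2.png')[220:440,240:420];b=cv2.imread('pics/s2.png')
a=cv2.resize(a,(490,600),interpolation=2);b=cv2.resize(b[100:480,60:440],(300,300))
import numpy as np
o=np.zeros((600,790,3),np.uint8);o[:,:490]=a;o[:300,490:]=b;cv2.imwrite('pics/z2.png',o)
E
```

```text
(no output)
```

View pics/z2.png

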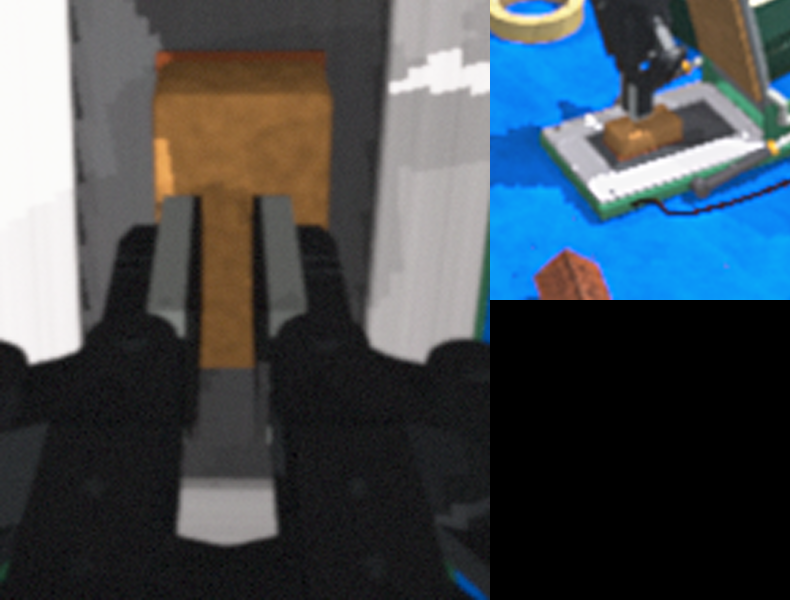

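The fingers closed over the cork without engaging: the pads at (180,200) and (278,200) in the crop sit on its top. I'll measure where the tips really are.

```bash
python3 - <<'E'
from m import *
s=arm.observe();c=snap('wrist');C=cloud(c);H,S,V=hsvm(c)
print(s['tcp_pos'],s['opening'],s['wrist_force'])
for x,y in((178,202),(282,202),(178,240),(282,240),(228,215),(240,130),(240,270),(120,300)):
    u,v=240+int(x*180/490),220+int(y*220/600);print(u,v,C[v,u].round(4))
E
```

```text
[ 0.57837317 -0.01847461  0.02426061] 0.10083721016094732 [0.51123973 0.24979496 0.18289146]
305 294 [ 0.5677 -0.0265  0.0608]
343 294 [ 0.5697 -0.0093  0.0608]
305 308 [ 0.5679 -0.0259  0.0731]
343 308 [ 0.5702 -0.01    0.0723]
323 298 [ 0.5816 -0.0198  0.0407]
328 267 [ 0.5639 -0.0153  0.0417]
328 319 [ 0.5948 -0.0186  0.0404]
284 330 [ 0.5719 -0.0345  0.0819]
```

```bash
python3 - <<'E'
from m import *
c=snap('wrist');C=cloud(c)
for u in(305,343,301,347):
    print(u,[(v,*(C[v,u]*1000).round(0)) for v in range(284,312,3)])
E
```

```text
305 [(284, np.float64(572.0), np.float64(-28.0), np.float64(41.0)), (287, np.float64(575.0), np.float64(-29.0), np.float64(40.0)), (290, np.float64(576.0), np.float64(-29.0), np.float64(41.0)), (293, np.float64(568.0), np.float64(-27.0), np.float64(60.0)), (296, np.float64(568.0), np.float64(-26.0), np.float64(62.0)), (299, np.float64(568.0), np.float64(-26.0), np.float64(65.0)), (302, np.float64(568.0), np.float64(-26.0), np.float64(69.0)), (305, np.float64(568.0), np.float64(-26.0), np.float64(70.0)), (308, np.float64(568.0), np.float64(-26.0), np.float64(73.0)), (311, np.float64(568.0), np.float64(-26.0), np.float64(76.0))]
343 [(284, np.float64(575.0), np.float64(-9.0), np.float64(41.0)), (287, np.float64(576.0), np.float64(-9.0), np.float64(41.0)), (290, np.float64(578.0), np.float64(-9.0), np.float64(40.0)), (293, np.float64(569.0), np.float64(-9.0), np.float64(60.0)), (296, np.float64(570.0), np.float64(-9.0), np.float64(63.0)), (299, np.float64(569.0), np.float64(-10.0), np.float64(66.0)), (302, np.float64(570.0), np.float64(-10.0), np.float64(67.0)), (305, np.float64(570.0),
[... 724 characters left out ...]
at64(74.0)), (311, np.float64(568.0), np.float64(-28.0), np.float64(75.0))]
347 [(284, np.float64(575.0), np.float64(-7.0), np.float64(41.0)), (287, np.float64(577.0), np.float64(-7.0), np.float64(41.0)), (290, np.float64(578.0), np.float64(-7.0), np.float64(41.0)), (293, np.float64(580.0), np.float64(-7.0), np.float64(41.0)), (296, np.float64(582.0), np.float64(-7.0), np.float64(41.0)), (299, np.float64(584.0), np.float64(-7.0), np.float64(40.0)), (302, np.float64(570.0), np.float64(-8.0), np.float64(68.0)), (305, np.float64(570.0), np.float64(-8.0), np.float64(71.0)), (308, np.float64(569.0), np.float64(-8.0), np.float64(74.0)), (311, np.float64(570.0), np.float64(-8.0), np.float64(76.0))]
```

The depth image puts the real fingertips about 34 mm above the reported TCP. I'll open and check again.

>>> {"fn": "servo_tool", "kwargs": {"rows": [[0,0,0,0,0.6],[0,0,0,0,0.6],[0,0,0,0,0.6],[0,0,0,0,0.6]]}}

```text
time_s: 4.65
tcp_pos: [0.5784, -0.0185, 0.0243]
tcp_rot: [-0.0, 0.056, 0.998, -0.0]
wrist_force: [-0.1, 0.9, -0.1]
opening: 0.6
grip_force: 0.0
```

```bash
cat >> m.py <<'E'
def tips():
    s=arm.observe();c=snap('wrist');C=cloud(c);Ti=np.linalg.inv(c['M']@np.linalg.inv(np.array(c['T_tool_cam'])))
    L=C@Ti[:3,:3].T+Ti[:3,3]
    m=(abs(L[:,:,0]-.011)<.003)&(L[:,:,2]<-.005)&(L[:,:,2]>-.07)&(abs(L[:,:,1])<.07)&(c['z_map']>0)
    for sg in(1,-1):
        q=m&(L[:,:,1]*sg>0)
        if q.sum()>5:
            l=L[q];e=l[l[:,2]>np.percentile(l[:,2],90)];print('tip side',sg,'tool z',np.percentile(l[:,2],[98]).round(4),'y at end',e[:,1].min().round(4),e[:,1].max().round(4),'n',q.sum())
    print(s['tcp_pos'],s['opening'])
    return c,C
E
python3 - <<'E'
from m import *
tips()
# side-camera check
c=snap('side');C=cloud(c);t=arm.observe()['tcp_pos'];m=(np.hypot(C[:,:,0]-t[0],C[:,:,1]-t[1])<.06)&(C[:,:,2]>.045)&(C[:,:,2]<.09)
H,S,V=hsvm(c);m&=(V<110)&(S<80)
print(m.sum(),np.percentile(C[m][:,2],[0,2,10,50]).round(4))
E
```

```text
tip side 1 tool z [-0.0155] y at end 0.0 0.0182 n 1157
tip side -1 tool z [-0.0155] y at end -0.015 -0.0005 n 1092
[ 0.57839489 -0.01847344  0.02431993] 0.6003451327568136
94 [0.0572 0.0622 0.067  0.0782]
```

>>> {"fn": "servo_tool", "kwargs": {"rows": [[0,0,0.06,0,0.6],[0,0,0.12,0,0.6],[0,0,0.16,0,0.6],[0,0,0.16,0,0.6]]}}

```text
time_s: 5.25
tcp_pos: [0.5776, -0.0185, -0.0088]
tcp_rot: [-0.001, 0.056, 0.998, -0.0]
wrist_force: [0.6, 0.2, 0.0]
opening: 0.599
grip_force: 0.0
```

```bash
python3 - <<'E'
from m import *
c,C=tips();t=arm.observe()['tcp_pos']
cv2.imwrite('pics/w3.png',cv2.resize(c['image'][200:440,180:460],None,fx=2,fy=2)[:,:,::-1])
for u in range(270,375,6):
    col=C[:,u];j=[v for v in range(230,420) if abs(col[v,0]-(t[0]-.0105))<.0035 and abs(col[v,1]-t[1])<.06 and col[v,2]>.01]
    if j: print(u,j[0],j[-1],(C[j[0],u]*1000).round(0),(C[j[-1],u]*1000).round(0))
E
```

```text
tip side 1 tool z [-0.0253] y at end 0.0205 0.07 n 2272
tip side -1 tool z [-0.0262] y at end -0.07 -0.0168 n 2257
[ 0.57761523 -0.0184637  -0.00876086] 0.598641737976258
270 284 419 [565. -44.  19.] [569. -33.  95.]
276 283 419 [564. -41.  19.] [568. -31.  96.]
282 283 419 [564. -38.  20.] [568. -29.  95.]
288 282 419 [564. -35.  19.] [569. -28.  95.]
294 302 419 [564. -30.  40.] [569. -26.  95.]
300 304 419 [565. -28.  40.] [569. -25.  96.]
306 303 419 [565. -25.  41.] [569. -23.  96.]
312 303 419 [565. -23.  41.] [569. -21.  96.]
318 300 419 [564. -20.  40.] [568. -20.  97.]
324 301 314 [564. -17.  41.] [570. -18.  42.]
330 301 419 [565. -15.  41.] [570. -17.  96.]
336 301 419 [565. -13.  41.] [570. -15.  95.]
342 299 419 [564. -10.  41.] [570. -13.  96.]
348 298 419 [564.  -7.  40.] [570. -12.  96.]
354 299 419 [565.  -5.  40.] [569. -10.  97.]
360 296 419 [564.  -2.  40.] [571.  -9.  96.]
366 273 419 [564.   3.  18.] [570.  -7.  96.]
372 272 417 [564.   6.  18.] [571.  -5.  95.]
```

View pics/w3.png

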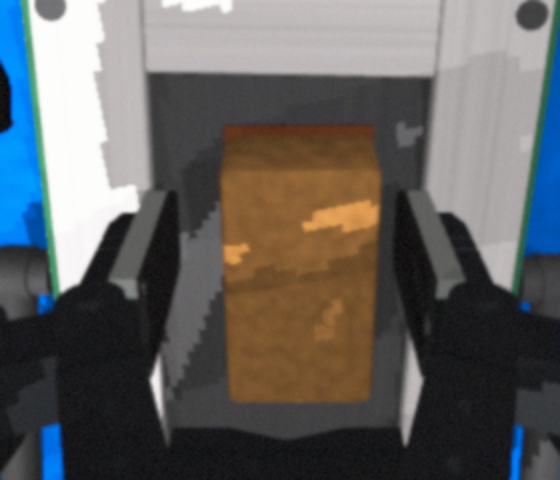

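The fingers now straddle the cork, with pad ends at (150,195) and (410,195) in the crop. Closing.

>>> {"fn": "servo_tool", "kwargs": {"rows": [[0,0,0,0,0.1],[0,0,0,0,0.1],[0,0,0,0,0.1],[0,0,0,0,0.1],[0,0,0,0,0.1]], "force": 30}}

```text
time_s: 5.92
tcp_pos: [0.5787, -0.0185, -0.0073]
tcp_rot: [0.0, 0.056, 0.998, -0.0]
wrist_force: [-1.2, 0.4, 5.0]
opening: 0.406
grip_force: 31.5
```

>>> {"fn": "servo_tool", "kwargs": {"rows": [[0,0,-0.1,0,0.1],[0,0,-0.25,0,0.1],[0.25,0,-0.3,0,0.1],[0.5,-0.01,-0.3,0,0.1],[0.7,-0.01,-0.3,0,0.1]]}}

```text
time_s: 6.55
tcp_pos: [0.4368, -0.0046, 0.0521]
tcp_rot: [-0.0, 0.056, 0.998, -0.0]
wrist_force: [0.3, -0.1, -0.0]
opening: 0.401
grip_force: 30.9
```

>>> {"fn": "servo_tool", "kwargs": {"rows": [[0,0,0,0,0.1],[0,0,0.15,0,0.1],[0,0,0.3,0,0.1],[0,0,0.37,0,0.1],[0,0,0.37,0,0.1]]}}

```text
time_s: 7.18
tcp_pos: [0.439, -0.0048, -0.0226]
tcp_rot: [-0.001, 0.056, 0.998, -0.0]
wrist_force: [0.2, 0.3, -0.3]
opening: 0.402
grip_force: 30.9
```

```bash
python3 - <<'E'
from m import *
for n in('side','top'):
    c=snap(n);C=cloud(c);H,S,V=hsvm(c);k=(H<22)&(S>85)&(V>50)&(abs(C[:,:,0]-.44)<.05)&(abs(C[:,:,1]+.005)<.05)
    print(n,k.sum(),C[k].min(0).round(4),C[k].max(0).round(4))
print(arm.observe())
E
```

```text
side 170 [ 0.4114 -0.0535  0.0031] [0.4733 0.013  0.059 ]Traceback (most recent call last):
  File "<stdin>", line 4, in <module>
    return umr_minimum(a, axis, None, out, keepdims, initial, where)
ValueError: zero-size array to reduction operation minimum which has no identity
```

>>> {"fn": "servo_tool", "kwargs": {"rows": [[0,0,0.012,0,0.1],[0,0,0.02,0,0.1],[0,0,0.02,0,0.1]]}}

```text
time_s: 7.65
tcp_pos: [0.4392, -0.0047, -0.0255]
tcp_rot: [0.0, 0.056, 0.998, -0.0]
wrist_force: [0.2, 1.0, -0.5]
opening: 0.401
grip_force: 30.9
```

>>> {"fn": "servo_tool", "kwargs": {"rows": [[0,0,0.004,0,0.1],[0,0,0.004,0,0.1]]}}

```text
time_s: 7.9
tcp_pos: [0.4391, -0.0047, -0.0265]
tcp_rot: [-0.0, 0.056, 0.998, -0.0]
wrist_force: [0.7, 0.3, -1.4]
opening: 0.402
grip_force: 30.9
```

>>> {"fn": "servo_tool", "kwargs": {"rows": [[0,0,0.005,0,0.1],[0,0,0.005,0,0.1]]}}

```text
time_s: 8.15
tcp_pos: [0.4392, -0.0047, -0.0273]
tcp_rot: [0.0, 0.056, 0.998, -0.0]
wrist_force: [-1.1, -1.3, 4.2]
opening: 0.403
grip_force: 31.3
```

>>> {"fn": "servo_tool", "kwargs": {"rows": [[0,0,0,0,0.7],[0,0,0,0,0.7],[0,0,0,0,0.7]]}}

```text
time_s: 8.52
tcp_pos: [0.4391, -0.0047, -0.0275]
tcp_rot: [-0.0, 0.056, 0.998, -0.0]
wrist_force: [0.8, 0.2, -0.8]
opening: 0.7
grip_force: 0.0
```

>>> {"fn": "servo_tool", "kwargs": {"rows": [[0,0,-0.3,0,1],[0,0,-0.6,0,1],[0,0,-0.9,0,1],[0,0,-1,0,1],[0,0,-1,0,1]]}}

```text
time_s: 9.15
tcp_pos: [0.4401, -0.0047, 0.1739]
tcp_rot: [0.002, 0.056, 0.998, 0.0]
wrist_force: [0.4, -0.5, -1.1]
opening: 1.002
grip_force: 0.0
```

```bash
python3 - <<'E'
from m import *
print(arm.observe()['tcp_pos'])
c=snap('wrist','w4.png');np.savez('w4.npz',**{k:np.array(c[k]) for k in('image','z_map','K','dist','M')})
C=cloud(c);H,S,V=hsvm(c)
k=(H<22)&(S>85)&(V>50)&(abs(C[:,:,0]-.44)<.06)&(abs(C[:,:,1]+.005)<.06)&(C[:,:,2]>.015)
if k.sum()>50:
    P=C[k];A=np.c_[P[:,:2],np.ones(len(P))];print('cork',P.mean(0).round(4),np.linalg.lstsq(A,P[:,2],rcond=None)[0].round(3),rect(P))
alu=u8((S<60)&(V>100)&(abs(C[:,:,2]-.024)<.006)&(abs(C[:,:,0]-.6)<.12)&(abs(C[:,:,1]+.02)<.09))
b=big(alu,(0,0,640,480)).reshape(-1,2);print('bed',rect(plane(c,b,.024)),cv2.boundingRect(b))
d=u8((abs(C[:,:,2]-.020)<.007)&(V<110)&(S<110)&(abs(C[:,:,0]-.6)<.09)&(abs(C[:,:,1]+.02)<.05))
b=big(d,(0,0,640,480)).reshape(-1,2);print('rec',rect(plane(c,b,.024)),cv2.boundingRect(b))
E
```

```text
[ 0.44007257 -0.00472944  0.17385748]
cork [ 0.4455 -0.0064  0.0208] [ 0.004 -0.01   0.019] [447.   -6.4  60.9  32.5  -6.3]
bed [597.3 -22.2 171.2 114.6  -7.6] (273, 279, 106, 126)
rec [603.4 -22.3 121.5  64.1  -8. ] (297, 305, 57, 89)
```

View pics/w4.png

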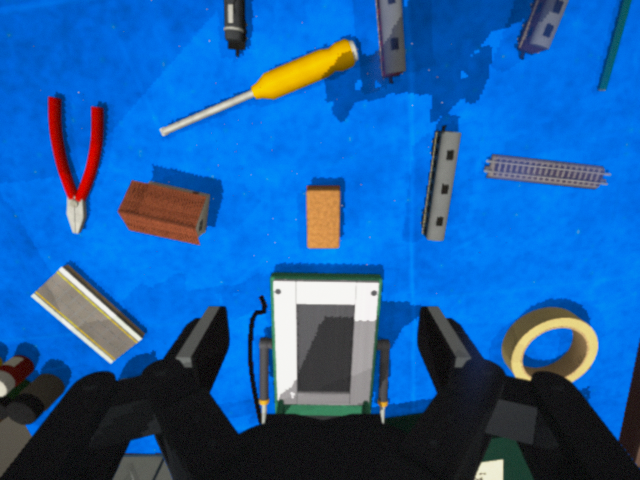

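The cork lies flat at (323,217), the recess (297-353, 305-393) is empty, and the platform is at (88,312). Next I'll turn toward the platform and measure the fingertip offset in free air at a 0.72 opening.

>>> {"fn": "servo_tool", "kwargs": {"rows": [[0,-0.2,0,-0.1,0.72],[0,-0.5,0,-0.2,0.72],[0,-0.8,0,-0.3,0.72],[0,-0.9,0,-0.4,0.72],[0,-0.9,0,-0.425,0.72]]}}

```text
time_s: 9.82
tcp_pos: [0.4176, -0.1851, 0.1705]
tcp_rot: [-0.001, -0.274, 0.962, 0.001]
wrist_force: [-0.3, 1.2, 0.2]
opening: 0.719
grip_force: 0.0
```

>>> {"fn": "servo_tool", "kwargs": {"rows": [[0,0,0,0,0.72],[0,0,0,0,0.72]]}}

```text
time_s: 10.07
tcp_pos: [0.4184, -0.1831, 0.1716]
tcp_rot: [-0.001, -0.274, 0.962, 0.001]
wrist_force: [0.7, -0.0, 0.2]
opening: 0.72
grip_force: 0.0
```

```bash
python3 - <<'E'
from m import *
c=snap('wrist');C=cloud(c);H,S,V=hsvm(c);s=arm.observe()
T=c['M']@np.linalg.inv(np.array(c['T_tool_cam']));Ti=np.linalg.inv(T);L=C@Ti[:3,:3].T+Ti[:3,3]
q=(c['z_map']>0)&(L[:,:,2]<0.01)&(L[:,:,2]>-.08)&(abs(L[:,:,1])<.06)&(abs(L[:,:,0])<.02)
for sg in(1,-1):
    l=L[q&(L[:,:,1]*sg>0)];print(sg,len(l),'maxz',np.percentile(l[:,2],[99.5,98,90]).round(4));e=l[l[:,2]>np.percentile(l[:,2],90)];print(np.percentile(e,[2,50,98],axis=0).round(4).tolist())
m=u8((S<110)&(V>70)&(abs(C[:,:,2]-.01)<.006)&(np.hypot(C[:,:,0]-.536,C[:,:,1]+.294)<.08))
k=big(m,(0,0,640,480)).reshape(-1,2);print('plat',rect(plane(c,k,.010)),cv2.boundingRect(k))
print(s['tcp_pos'],s['tcp_rot'],s['joint_pos'],s['opening'],'x',T[:2,0],'y',T[:2,1])
for n,z,p in(('bottle',(.06,.12),(.62,-.28)),):
    m=(C[:,:,2]>z[0])&(C[:,:,2]<z[1])&(abs(C[:,:,0]-p[0])<.08)&(abs(C[:,:,1]-p[1])<.08);print(n,m.sum(),np.median(C[m],0) if m.sum() else 0)
E
```

```text
1 2853 maxz [-0.0366 -0.0388 -0.0446]
[[-0.011, 0.0287, -0.0445], [0.0056, 0.029, -0.0413], [0.0108, 0.0402, -0.036]]
-1 2833 maxz [-0.0366 -0.0389 -0.0445]
[[-0.0108, -0.0435, -0.0444], [0.0056, -0.0324, -0.0414], [0.0107, -0.0321, -0.036]]
plat [ 536.1 -296.1  120.7   61.1   32. ] (140, 193, 72, 107)
[ 0.41861777 -0.18307651  0.17190352] [-4.43588410e-04 -2.73862889e-01  9.61768587e-01  3.25543822e-04] [-4.12226590e-01  1.35091051e-01 -2.18613862e-01  1.21819011e+00
 -6.21699603e-05 -9.67041023e-01] 0.7189668071260662 x [-0.85020214 -0.52645542] y [-0.52645407  0.85020252]
bottle 1638 [ 0.64461035 -0.28917709  0.08294697]
```

>>> {"fn": "servo_tool", "kwargs": {"rows": [[-0.078,-0.3,0.1,0,0.92],[-0.078,-0.6,0.3,0,0.92],[-0.078,-0.787,0.5,0,0.92],[-0.078,-0.787,0.65,0,0.92],[-0.078,-0.787,0.65,0,0.92]]}}

```text
time_s: 10.75
tcp_pos: [0.5133, -0.3078, 0.0396]
tcp_rot: [-0.002, -0.274, 0.962, 0.002]
wrist_force: [-0.1, 0.7, -0.1]
opening: 0.92
grip_force: 0.0
```

>>> {"fn": "servo_tool", "kwargs": {"rows": [[0,0,0,0,0.92],[0,0,0,0,0.92]]}}

```text
time_s: 11.0
tcp_pos: [0.516, -0.3091, 0.0446]
tcp_rot: [0.001, -0.274, 0.962, -0.001]
wrist_force: [0.1, -0.4, 0.4]
opening: 0.924
grip_force: 0.0
```

```bash
cat >> m.py <<'E'
def pads(c,x0=.02):
    C=cloud(c);T=c['M']@np.linalg.inv(np.array(c['T_tool_cam']));Ti=np.linalg.inv(T);L=C@Ti[:3,:3].T+Ti[:3,3]
    q=(c['z_map']>0)&(L[:,:,2]<-.03)&(L[:,:,2]>-.06)&(abs(L[:,:,1])<.06)&(abs(L[:,:,0])<x0)
    r=[]
    for sg in(1,-1):
        l=L[q&(L[:,:,1]*sg>0)];e=l[l[:,2]>np.percentile(l[:,2],85)];r.append((np.percentile(l[:,2],99.5),sg*np.percentile(sg*e[:,1],2)))
    return C,L,T,np.array(r).round(4)
E
python3 - <<'E'
from m import *
c=snap('wrist');C,L,T,r=pads(c);print('pads z,y',r.tolist());H,S,V=hsvm(c);s=arm.observe()
m=u8((S<110)&(V>70)&(abs(C[:,:,2]-.01)<.006)&(np.hypot(C[:,:,0]-.536,C[:,:,1]+.294)<.08))
k=big(m,(0,0,640,480)).reshape(-1,2);P=plane(c,k,.010);Ti=np.linalg.inv(T);Q=P@Ti[:3,:3].T+Ti[:3,3]
print('plat',rect(P),'tool',Q.min(0).round(4),Q.max(0).round(4),'topz',np.median(C[m>0][:,2]))
print(s['tcp_pos'],s['opening'])
E
```

```text
pads z,y [[-0.0409, 0.0372], [-0.0408, -0.0406]]
plat [ 537.1 -297.7  119.7   59.5   31.9] tool [-0.0838 -0.0311  0.0344] [0.0359 0.0285 0.0348] topz 0.00907068336140146
[ 0.51592058 -0.30916291  0.0444654 ] 0.9170094835352877
```

>>> {"fn": "servo_tool", "kwargs": {"rows": [[0,0,0.13,0,0.92],[0,0,0.26,0,0.92],[0,0,0.35,0,0.85],[0,0,0.387,0,0.8],[0,0,0.387,0,0.8]], "force": 40}}

```text
time_s: 11.68
tcp_pos: [0.5152, -0.3091, -0.0343]
tcp_rot: [0.0, -0.274, 0.962, -0.0]
wrist_force: [-0.4, 0.2, 0.2]
opening: 0.799
grip_force: 0.0
```

>>> {"fn": "servo_tool", "kwargs": {"rows": [[0,0,0,0,0.6],[0,0,0,0,0.6],[0,0,0,0,0.6],[0,0,0,0,0.6]], "force": 40}}

```text
time_s: 12.18
tcp_pos: [0.5158, -0.3095, -0.0335]
tcp_rot: [0.001, -0.274, 0.962, -0.001]
wrist_force: [-0.9, 0.1, 6.6]
opening: 0.683
grip_force: 43.4
```

>>> {"fn": "servo_tool", "kwargs": {"rows": [[0,0,-0.05,0,0.6],[0,0,-0.15,0,0.6],[0,0,-0.35,0,0.6],[0,0,-0.6,0,0.6],[0,0,-0.6,0,0.6]]}}

```text
time_s: 12.8
tcp_pos: [0.5175, -0.3106, 0.09]
tcp_rot: [0.003, -0.274, 0.962, -0.003]
wrist_force: [-0.2, 0.2, -1.7]
opening: 0.688
grip_force: 43.1
```

>>> {"fn": "servo_tool", "kwargs": {"rows": [[0,0,0,0,0.6]]}}

```text
time_s: 12.92
tcp_pos: [0.515, -0.3091, 0.0854]
tcp_rot: [0.0, -0.274, 0.962, -0.0]
wrist_force: [-0.3, -0.2, -0.9]
opening: 0.687
grip_force: 43.1
```

```bash
cat >> m.py <<'E'
def held(save=None):
    c=snap('wrist',save);C,L,T,r=pads(c);H,S,V=hsvm(c);s=arm.observe()
    m=u8((S<110)&(V>90)&(abs(L[:,:,2]+.03)<.025)&(L[:,:,0]>-.1)&(L[:,:,0]<.05)&(abs(L[:,:,1])<.036)&(c['z_map']>0))
    k=big(m,(0,0,640,480));mm=np.zeros_like(m);cv2.drawContours(mm,[k],-1,255,-1);mm=cv2.erode(mm,np.ones((5,5)))>0
    P=L[mm&(m>0)&(L[:,:,0]>.014)];A=np.c_[P[:,:2],np.ones(len(P))];f=np.linalg.lstsq(A,P[:,2],rcond=None)[0]
    print('pads',r.tolist(),'plane',f.round(4),'n',len(P),'ext',P.min(0).round(4),P.max(0).round(4),'rect',rect(L[mm]))
    print(s['tcp_pos'],s['opening'],s['grip_force'])
    return c,C,L,T,k
E
python3 - <<'E'
from m import *
c,C,L,T,k=held('w5.png');print(cv2.boundingRect(k))
E
```

```text
pads [[-0.0408, 0.0003], [-0.0407, -0.0004]] plane [-0.0019 -0.0015 -0.0426] n 4767 ext [ 0.014  -0.0307 -0.0444] [ 0.0341  0.0272 -0.0406] rect [ 12.4  -0.9 140.2  67.1   5.1]
[ 0.51449925 -0.30882574  0.0845447 ] 0.6801890720159431 43.13912093639374
(239, 247, 171, 173)
```

View pics/w5.png

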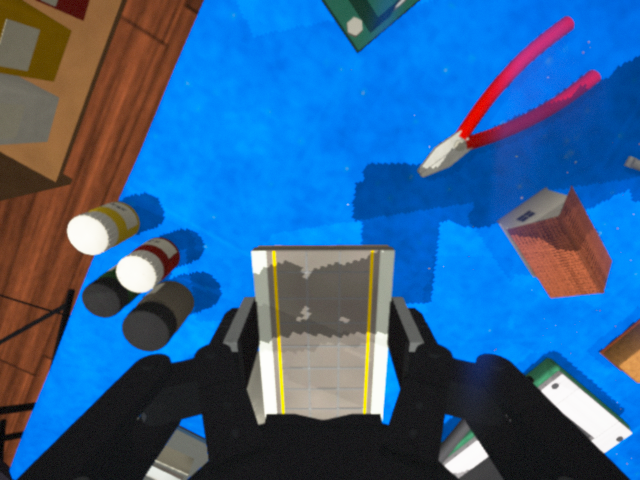

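The platform is held level and straight between the pads: near edge at row 247, pads at (245,330) and (400,330). I'll carry it to the press front.

>>> {"fn": "servo_tool", "kwargs": {"rows": [[-0.05,0.1,0,0,0.6],[-0.15,0.3,0,0,0.6],[-0.26,0.55,0,0,0.6],[-0.308,0.708,0,0,0.6],[-0.308,0.708,0,0,0.6]]}}

```text
time_s: 13.6
tcp_pos: [0.491, -0.1532, 0.0844]
tcp_rot: [-0.001, -0.276, 0.961, 0.001]
wrist_force: [1.0, -0.3, -0.6]
opening: 0.686
grip_force: 43.1
```

>>> {"fn": "servo_tool", "kwargs": {"rows": [[-0.1,0.2,0,0.1,0.6],[-0.2,0.4,0,0.2,0.6],[-0.308,0.6,0,0.3,0.6],[-0.308,0.708,0,0.4,0.6],[-0.308,0.708,0,0.437,0.6]]}}

```text
time_s: 14.22
tcp_pos: [0.4694, -0.0023, 0.0845]
tcp_rot: [-0.001, 0.066, 0.998, -0.0]
wrist_force: [0.6, -1.0, -0.9]
opening: 0.691
grip_force: 43.2
```

>>> {"fn": "servo_tool", "kwargs": {"rows": [[0,0,0,0,0.6],[0,0,0,0,0.6]]}}

```text
time_s: 14.48
tcp_pos: [0.4705, -0.0038, 0.0848]
tcp_rot: [-0.0, 0.065, 0.998, -0.0]
wrist_force: [0.6, 0.6, -0.8]
opening: 0.684
grip_force: 43.2
```

```bash
python3 - <<'E'
from m import *
c,C,L,T,k=held('w6.png')
print('toolx',T[:2,0].round(4),np.degrees(np.arctan2(-T[1,0],-T[0,0])))
print(arm.observe()['joint_pos'])
d=np.array([.5799,-.0177])-T[:2,3];print('shares',(d@T[:2,0]/.2).round(3),(d@T[:2,1]/.2).round(3))
E
```

```text
pads [[-0.0408, 0.0007], [-0.0409, -0.0005]] plane [-0.0009 -0.0002 -0.0426] n 3478 ext [ 0.014  -0.02   -0.0445] [ 0.033   0.0177 -0.0406] rect [ 12.   -1.  139.8  37.7  -0.3]
[ 0.47054806 -0.00388255  0.08486949] 0.68449503779915 43.21070194244385
toolx [-0.9915  0.1303] -7.485674718031699
[-8.16637663e-03  2.17620525e-01 -3.51731880e-01  1.00185866e+00
 -1.17793479e-04  1.22860539e-01]
shares -0.551 0.003
```

>>> {"fn": "servo_tool", "kwargs": {"rows": [[0,0,0.15,0,0.6],[-0.1,0,0.3,0,0.6],[-0.25,0.003,0.38,0,0.6],[-0.4,0.003,0.4,0,0.6],[-0.5,0.003,0.4,0,0.6]]}}

```text
time_s: 15.15
tcp_pos: [0.5708, -0.0167, 0.0042]
tcp_rot: [-0.0, 0.066, 0.998, -0.0]
wrist_force: [0.3, 1.0, -0.3]
opening: 0.683
grip_force: 43.2
```

>>> {"fn": "servo_tool", "kwargs": {"rows": [[-0.025,0,0,0,0.6],[-0.025,0,0,0,0.6],[-0.025,0,0,0,0.6]]}}

```text
time_s: 15.52
tcp_pos: [0.5738, -0.0167, 0.0052]
tcp_rot: [-0.0, 0.066, 0.998, -0.0]
wrist_force: [0.1, 0.7, -0.2]
opening: 0.685
grip_force: 43.2
```

```bash
python3 - <<'E'
from m import *
c=snap('wrist','w7.png');C,L,T,r=pads(c);H,S,V=hsvm(c);s=arm.observe();print(s['tcp_pos'],s['wrist_force'])
# bed corners/front edge & platform near edge along camera centre columns
alu=(S<60)&(V>100)&(abs(C[:,:,2]-.024)<.005)
for u in range(270,380,12):
    a=np.where(alu[:,u])[0]; p=np.where((abs(C[:,u,2]-.05)<.008)&(abs(L[:,u,0]-.035)<.006))[0]
    if len(a) and len(p): print(u,a[0],(plane(c,[[u,a[0]]],.024)[0]*1000).round(1),p[0],(plane(c,[[u,p[0]]],s['tcp_pos'][2]+.0426)[0]*1000).round(1))
d=np.array([.5799,-.0177])-T[:2,3];print('shares',(d@T[:2,0]/.2).round(3),(d@T[:2,1]/.2).round(3))
cv2.imwrite('pics/w7c.png',cv2.resize(c['image'][200:460,180:460],None,fx=2.2,fy=2.2)[:,:,::-1])
E
```

```text
[ 0.57387141 -0.01665858  0.00527655] [-0.5142375   0.74570362 -0.19492688]
270 32 [453.2 -23.3  24. ] 247 [536.4 -34.9  47.9]
282 180 [512.9 -28.6  24. ] 247 [537.  -29.9  47.9]
294 179 [513.2 -23.1  24. ] 247 [537.7 -25.   47.9]
306 179 [513.9 -17.6  24. ] 247 [538.3 -20.1  47.9]
318 180 [515.1 -12.2  24. ] 247 [539.  -15.1  47.9]
330 179 [515.4  -6.7  24. ] 247 [539.7 -10.2  47.9]
342 179 [516.1  -1.2  24. ] 247 [540.3  -5.3  47.9]
354 179 [516.8   4.2  24. ] 247 [ 5.41e+02 -3.00e-01  4.79e+01]
366 179 [517.5   9.7  24. ] 246 [541.2   4.6  47.9]
378 179 [518.2  15.2  24. ] 246 [541.8   9.6  47.9]
shares -0.031 -0.001
```

View pics/w7c.png

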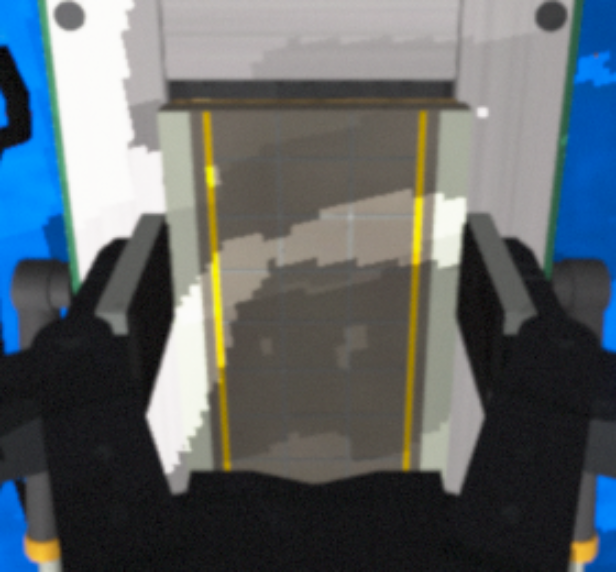

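The platform sits over the recess, its near edge at crop row 107 and the recess front edge at row 81, laterally centred within about 0.6 mm. I need 6 mm forward, then down.

>>> {"fn": "servo_tool", "kwargs": {"rows": [[-0.029,-0.002,0,0,0.6],[-0.029,-0.002,0.03,0,0.6],[-0.029,-0.002,0.055,0,0.6],[-0.029,-0.002,0.065,0,0.6]]}}

```text
time_s: 16.08
tcp_pos: [0.5799, -0.0178, -0.0086]
tcp_rot: [-0.001, 0.066, 0.998, -0.0]
wrist_force: [-0.1, 0.7, -1.1]
opening: 0.687
grip_force: 43.2
```

>>> {"fn": "servo_tool", "kwargs": {"rows": [[0,0,0.008,0,0.6],[0,0,0.012,0,0.6],[0,0,0.015,0,0.6]]}}

```text
time_s: 16.45
tcp_pos: [0.5805, -0.0178, -0.0108]
tcp_rot: [0.0, 0.066, 0.998, -0.0]
wrist_force: [-0.2, 0.6, 0.5]
opening: 0.683
grip_force: 43.2
```

>>> {"fn": "servo_tool", "kwargs": {"rows": [[0,0,0.005,0,0.6],[0,0,0.005,0,0.6]]}}

```text
time_s: 16.7
tcp_pos: [0.5805, -0.0178, -0.0116]
tcp_rot: [0.0, 0.066, 0.998, -0.0]
wrist_force: [-0.1, 0.8, 2.9]
opening: 0.685
grip_force: 45.1
```

>>> {"fn": "servo_tool", "kwargs": {"rows": [[0,0,0.004,0,0.6],[0,0,0.004,0,0.6]]}}

```text
time_s: 16.95
tcp_pos: [0.5806, -0.0178, -0.0116]
tcp_rot: [0.0, 0.066, 0.998, 0.0]
wrist_force: [-4.0, -0.5, 11.5]
opening: 0.684
grip_force: 49.7
```

>>> {"fn": "servo_tool", "kwargs": {"rows": [[0,0,-0.006,0,0.8],[0,0,-0.006,0,0.8],[0,0,-0.006,0,0.8]]}}

```text
time_s: 17.32
tcp_pos: [0.5803, -0.0178, -0.0117]
tcp_rot: [-0.0, 0.066, 0.998, -0.0]
wrist_force: [-0.1, -0.2, -0.1]
opening: 0.799
grip_force: 0.0
```

>>> {"fn": "servo_tool", "kwargs": {"rows": [[0.02,0,-0.1,0,0.85],[0.1,0,-0.3,0,0.9],[0.25,0,-0.5,0,0.9],[0.4,0,-0.7,0,0.9],[0.4,0,-0.7,0,0.9]]}}

```text
time_s: 17.95
tcp_pos: [0.5013, -0.0072, 0.1314]
tcp_rot: [0.002, 0.066, 0.998, 0.0]
wrist_force: [0.6, 0.4, -0.1]
opening: 0.898
grip_force: 0.0
```

```bash
python3 - <<'E'
from m import *
s=arm.observe();c=snap('wrist','w8.png');C=cloud(c);H,S,V=hsvm(c);print(s['tcp_pos'])
yaw=np.radians(-7.6);X=np.array([np.cos(yaw),np.sin(yaw)]);Y=np.array([-X[1],X[0]]);o=np.array([.6035,-.0224])
D=C[:,:,:2]-o;px=D@X;py=D@Y
for a in range(-55,41,12):
    print(a,[ (np.median(C[m][:,2])*1000).round(1) if (m:=(abs(px*1000-a)<5)&(abs(py*1000-b)<4)).sum()>3 else None for b in(-45,-24,-12,0,12,24,45)])
m=(abs(px)<.045)&(abs(py)<.024)&(px<.03);P=np.c_[px[m],py[m],np.ones(m.sum())];f=np.linalg.lstsq(P,C[m][:,2],rcond=None)[0];print('plane',f.round(4))
t=u8((C[:,:,2]>.0265)&(C[:,:,2]<.045)&(abs(px)<.075)&(abs(py)<.05));k=big(t,(0,0,640,480)).reshape(-1,2);print('top rect',rect(plane(c,k,.030)))
cv2.imwrite('pics/w8c.png',cv2.resize(c['image'][230:470,180:460],None,fx=2.2,fy=2.2)[:,:,::-1])
E
```

```text
[ 0.50128327 -0.00720099  0.13142373]
-55 [np.float64(23.0), np.float64(28.1), np.float64(27.9), np.float64(28.2), np.float64(27.7), np.float64(28.4), np.float64(23.0)]
-43 [np.float64(23.1), np.float64(29.3), np.float64(29.0), np.float64(29.0), np.float64(28.8), np.float64(29.2), np.float64(22.9)]
-31 [np.float64(23.1), np.float64(29.1), np.float64(29.0), np.float64(29.0), np.float64(28.9), np.float64(29.3), np.float64(23.1)]
-19 [np.float64(23.0), np.float64(29.2), np.float64(29.2), np.float64(28.9), np.float64(29.1), np.float64(29.2), np.float64(23.1)]
-7 [np.float64(22.9), np.float64(29.3), np.float64(29.0), np.float64(29.0), np.float64(29.0), np.float64(29.4), np.float64(23.0)]
5 [np.float64(23.0), np.float64(29.2), np.float64(29.0), np.float64(29.0), np.float64(29.1), np.float64(29.2), np.float64(23.1)]
17 [np.float64(23.1), np.float64(29.3), np.float64(28.9), np.float64(28.9), np.float64(29.0), np.float64(29.3), np.float64(23.1)]
29 [np.float64(23.2), np.float64(29.3), np.float64(29.0), np.float64(28.9), np.float64(29.1), np.float64(29.3), np.float64(22.9)]
plane [ 0.0008 -0.0001  0.029 ]
top rect [604.8 -22.4 119.5  59.6  -7.2]
```

View pics/w8c.png

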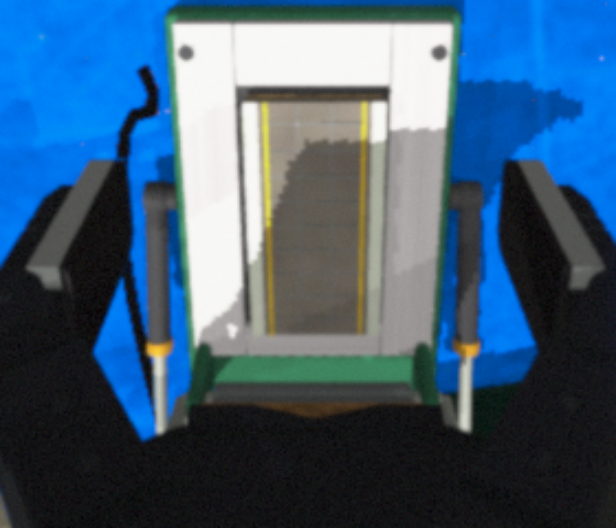

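The platform lies flat with its top 6 mm above the bed, which means fully home; its rect is (240-388, 97-335) in the crop. I'll raise and measure the handle numerically from the top, side and wrist depth.

>>> {"fn": "servo_tool", "kwargs": {"rows": [[0.1,0,-0.3,0,0.9],[0.2,0,-0.6,0,0.9],[0.2,0,-0.9,0,0.9],[0.2,0,-1,0,0.7],[0.2,0,-1,0,0.5]], "force": 50}}

```text
time_s: 18.62
tcp_pos: [0.4628, -0.0022, 0.3284]
tcp_rot: [0.001, 0.066, 0.998, -0.0]
wrist_force: [0.4, 0.4, -0.9]
opening: 0.514
grip_force: 0.0
```

>>> {"fn": "servo_tool", "kwargs": {"rows": [[0,0,0,0,0.5],[0,0,0,0,0.5]]}}

```text
time_s: 18.88
tcp_pos: [0.4611, -0.0021, 0.3268]
tcp_rot: [-0.001, 0.066, 0.998, -0.0]
wrist_force: [0.9, 1.2, 0.2]
opening: 0.501
grip_force: 0.0
```

```bash
python3 - <<'E'
from m import *
s=arm.observe();print(s['tcp_pos'],s['joint_pos'])
yaw=np.radians(-7.6);X=np.array([np.cos(yaw),np.sin(yaw)]);Y=np.array([-X[1],X[0]]);o=np.array([.6109,-.0234])
for n in('top','side','wrist'):
    c=snap(n);C=cloud(c);H,S,V=hsvm(c);D=C[:,:,:2]-o;px=D@X;py=D@Y
    m=(c['z_map']>0)&(C[:,:,2]>.21)&(C[:,:,2]<.265)&(px>.02)&(px<.1)&(abs(py)<.06)&(V<90)
    q=m&(abs(py)<.035)
    print(n,m.sum(),'zpct',np.percentile(C[m][:,2],[2,50,98]).round(4),'px',np.percentile(px[q],[2,50,98]).round(4),'py',np.percentile(py[m],[1,50,99]).round(4))
    if n!='side':
        k=big(u8(m),(0,0,640,480)).reshape(-1,2);print(' rect@.24',rect(plane(c,k,.238)),cv2.boundingRect(k))
    if n=='wrist': print(pads(c)[3].tolist())
    a=(c['z_map']>0)&(C[:,:,0]>.72)&(C[:,:,0]<.85)&(abs(C[:,:,1]+.03)<.07);print(' behind max z',np.percentile(C[a][:,2],99).round(3) if a.sum() else None)
E
```

```text
[ 0.46107188 -0.00213023  0.32682462] [-4.52271785e-03  1.18164306e-01  1.55860985e-01  1.61138624e+00
 -1.32970922e-04  1.26954929e-01]Traceback (most recent call last):
  File "<stdin>", line 8, in <module>
    return _quantile_unchecked(
        a, q, axis, out, overwrite_input, method, keepdims, weights)
    return _ureduce(a,
                    func=_quantile_ureduce_func,
    ...<5 lines>...
                    overwrite_input=overwrite_input,
                    method=method)
    r = func(a, **kwargs)
    result = _quantile(arr,
                       quantiles=q,
    ...<2 lines>...
                       out=out,
                       weights=wgt)
    slices_having_nans = np.isnan(arr[-1, ...])
                                  ~~~^^^^^^^^^
IndexError: index -1 is out of bounds for axis 0 with size 0
```

```bash
python3 - <<'E'
from m import *
yaw=np.radians(-7.6);X=np.array([np.cos(yaw),np.sin(yaw)]);Y=np.array([-X[1],X[0]]);o=np.array([.6109,-.0234])
w=snap('wrist')
for n,c in(('top',dict(np.load('top0.npz'))),('side',dict(np.load('side0.npz'))),('w1',dict(np.load('w1.npz'))),('wrist',w)):
    C=cloud(c);H,S,V=hsvm(c);D=C[:,:,:2]-o;px=D@X;py=D@Y
    m=(c['z_map']>0)&(C[:,:,2]>.20)&(C[:,:,2]<.27)&(px>.02)&(px<.11)&(abs(py)<.06)&(V<100)
    q=m&(abs(py)<.035);print(n,m.sum(),q.sum())
    if q.sum()>4:
        print(' z',np.percentile(C[q][:,2],[2,50,98]).round(4),'px',np.percentile(px[q],[2,50,98]).round(4),'py',np.percentile(py[m],[1,50,99]).round(4))
        k=big(u8(m),(0,0,640,480)).reshape(-1,2);print(' rect@.238',rect(plane(c,k,.238)),cv2.boundingRect(k))
    a=(c['z_map']>0)&(C[:,:,0]>.73)&(C[:,:,0]<.85)&(abs(C[:,:,1]+.03)<.07);print(' behind max z',np.percentile(C[a][:,2],99).round(3) if a.sum() else None)
print(pads(w)[3].tolist())
E
```

```text
top 203 147
 z [0.2381 0.2431 0.2476] px [0.0504 0.0558 0.064 ] py [-0.0428  0.0034  0.0462]
 rect@.238 [669.5 -29.4  91.3  18.6  85. ] (294, 152, 38, 12)
 behind max z 0.086
side 157 106
 z [0.2316 0.2407 0.2439] px [0.049  0.053  0.0615] py [-0.0479 -0.0076  0.0447]
 rect@.238 [665.9 -34.  116.6  25.9  81.2] (351, 174, 24, 20)
 behind max z 0.083
w1 279 0
 behind max z 0.081
wrist 177 21
 z [0.2299 0.231  0.2335] px [0.0534 0.0547 0.0559] py [-0.058   0.0495  0.059 ]
 rect@.238 [641.6  22.   34.3  10.    3.1] (365, 387, 13, 27)
 behind max z 0.081
[[-0.0325, 0.0201], [-0.0329, -0.022]]
```

>>> {"fn": "servo_tool", "kwargs": {"rows": [[-0.2,0,0,0,0.5],[-0.4,0,0,0,0.5],[-0.6,0,0,0,0.5],[-0.8,0,0,0,0.5],[-0.95,0,0,0,0.5]]}}

```text
time_s: 19.6
tcp_pos: [0.6511, -0.0272, 0.3273]
tcp_rot: [-0.001, 0.066, 0.998, -0.0]
wrist_force: [0.3, -0.0, -0.8]
opening: 0.501
grip_force: 0.0
```

>>> {"fn": "servo_tool", "kwargs": {"rows": [[-0.1,0,0,0.11,0.5],[-0.1,0,0,0.22,0.5],[-0.1,0,0,0.33,0.5],[-0.1,0,0,0.44,0.5],[-0.1,0,0,0.5,0.5]]}}

```text
time_s: 20.23
tcp_pos: [0.6696, -0.0296, 0.3278]
tcp_rot: [-0.0, 0.444, 0.896, -0.0]
wrist_force: [-0.1, -0.1, -0.0]
opening: 0.5
grip_force: 0.0
```

>>> {"fn": "servo_tool", "kwargs": {"rows": [[0,0,0,0.11,0.5],[0,0,0,0.22,0.5],[0,0,0,0.33,0.5],[0,0,0,0.44,0.5],[0,0,0,0.5,0.5]]}}

```text
time_s: 20.85
tcp_pos: [0.6696, -0.0296, 0.3278]
tcp_rot: [-0.0, 0.753, 0.658, -0.0]
wrist_force: [-0.2, -0.5, 0.2]
opening: 0.498
grip_force: 0.0
```

>>> {"fn": "servo_tool", "kwargs": {"rows": [[0,0,0,0,0.5],[0,0,0,0,0.5]]}}

```text
time_s: 21.1
tcp_pos: [0.6696, -0.0296, 0.3282]
tcp_rot: [-0.0, 0.751, 0.66, -0.0]
wrist_force: [0.7, -0.1, 0.9]
opening: 0.5
grip_force: 0.0
```

```bash
python3 - <<'E'
from m import *
s=arm.observe();c=snap('wrist','w9.png');C,L,T,r=pads(c);H,S,V=hsvm(c)
print(s['tcp_pos'],s['joint_pos'].round(3) if hasattr(s['joint_pos'],'round') else s['joint_pos'],'x',T[:2,0].round(4),'y',T[:2,1].round(4),r.tolist())
m=(c['z_map']>0)&(V<100)&(C[:,:,2]>.2)&(C[:,:,2]<.262)&(np.hypot(C[:,:,0]-.67,C[:,:,1]+.03)<.06)
if m.sum(): print(m.sum(),np.percentile(L[m],[2,50,98],axis=0).round(4).tolist(),np.percentile(C[m],[2,50,98],axis=0).round(4).tolist())
d=np.array([.670,-.0305])-T[:2,3];print('shares',(d@T[:2,0]/.2).round(3),(d@T[:2,1]/.2).round(3))
E
```

```text
[ 0.66960339 -0.02961861  0.32815558] [-0.044  0.534  0.769  1.807 -0.     1.656] x [0.1289 0.9917] y [ 0.9917 -0.1289] [[-0.0326, 0.0225], [-0.0327, -0.0195]]
2028 [[-0.0454, -0.0057, 0.0834], [0.0035, 0.0015, 0.086], [0.0442, 0.0094, 0.0913]] [[0.6598, -0.0749, 0.2369], [0.6714, -0.0263, 0.2422], [0.683, 0.014, 0.2447]]
shares -0.004 0.003
```

>>> {"fn": "servo_tool", "kwargs": {"rows": [[0,0.001,0.2,0,0.5],[0,0.001,0.4,0,0.5],[0,0.001,0.55,0,0.5],[0,0.001,0.65,0,0.5],[0,0.001,0.68,0,0.5]], "force": 60}}

```text
time_s: 21.78
tcp_pos: [0.6691, -0.0296, 0.1912]
tcp_rot: [-0.001, 0.752, 0.659, -0.001]
wrist_force: [0.2, 0.3, 0.4]
opening: 0.499
grip_force: 0.0
```

>>> {"fn": "servo_tool", "kwargs": {"rows": [[0,0,0,0,0.3],[0,0,0,0,0.1],[0,0,0,0,0.05],[0,0,0,0,0.05],[0,0,0,0,0.05]], "force": 60}}

```text
time_s: 22.4
tcp_pos: [0.6703, -0.0297, 0.1936]
tcp_rot: [0.001, 0.752, 0.659, 0.001]
wrist_force: [-0.5, -0.2, 5.6]
opening: 0.162
grip_force: 58.9
```

```bash
python3 - <<'E'
import numpy as np
# handle path in press frame, incremental from open; print shares of tool y (press x) and z (down), 16 steps
a=lambda j:1.31-j
p=lambda j:np.array([80-190*np.cos(a(j))+30*np.sin(a(j)),45+190*np.sin(a(j))+30*np.cos(a(j))])
js=np.linspace(0,1.31,21)
for i,j in enumerate(js):
    d=p(j)-p(0);b=p(j)-p(js[i//5*5]) 
    print(i,j.round(3),'tot',(d/200*[1,-1]).round(3),'from block start',((p(j)-p(js[max(0,(i-1)//5*5)]))/200*[1,-1]).round(4))
E
```

```text
0 0.0 tot [ 0. -0.] from block start [ 0. -0.]
1 0.066 tot [-0.062  0.009] from block start [-0.0624  0.0086]
2 0.131 tot [-0.124  0.021] from block start [-0.1241  0.0213]
3 0.196 tot [-0.185  0.038] from block start [-0.1848  0.0379]
4 0.262 tot [-0.244  0.059] from block start [-0.2443  0.0586]
5 0.328 tot [-0.302  0.083] from block start [-0.3024  0.083 ]
6 0.393 tot [-0.359  0.111] from block start [-0.0563  0.0282]
7 0.458 tot [-0.413  0.143] from block start [-0.1107  0.0601]
8 0.524 tot [-0.465  0.178] from block start [-0.1628  0.0954]
9 0.59 tot [-0.515  0.217] from block start [-0.2125  0.134 ]
10 0.655 tot [-0.562  0.259] from block start [-0.2596  0.1759]
11 0.72 tot [-0.606  0.304] from block start [-0.0442  0.0448]
12 0.786 tot [-0.647  0.351] from block start [-0.0855  0.0925]
13 0.852 tot [-0.685  0.402] from block start [-0.1235  0.1427]
14 0.917 tot [-0.72   0.454] from block start [-0.1581  0.1953]
15 0.982 tot [-0.751  0.509] from block start [-0.1892  0.25  ]
16 1.048 tot [-0.779  0.566] from block start [-0.0275  0.0567]
17 1.114 tot [-0.802  0.624] from block start [-0.0512  0.115 ]
18 1.179 tot [-0.822  0.684] from block start [-0.071   0.1748]
19 1.244 tot [-0.838  0.745] from block start [-0.0869  0.2358]
20 1.31 tot [-0.85   0.807] from block start [-0.0987  0.2976]
```

>>> {"fn": "servo_tool", "kwargs": {"rows": [[0,-0.062,0.009,0,0.05],[0,-0.124,0.021,0,0.05],[0,-0.185,0.038,0,0.05],[0,-0.244,0.059,0,0.05],[0,-0.302,0.083,0,0.05]]}}

```text
time_s: 23.02
tcp_pos: [0.6097, -0.0217, 0.1767]
tcp_rot: [0.0, 0.752, 0.659, 0.0]
wrist_force: [-1.9, 0.4, 3.1]
opening: 0.161
grip_force: 58.8
```

>>> {"fn": "servo_tool", "kwargs": {"rows": [[0,-0.056,0.028,0,0.05],[0,-0.111,0.06,0,0.05],[0,-0.163,0.095,0,0.05],[0,-0.213,0.134,0,0.05],[0,-0.26,0.176,0,0.05]]}}

```text
time_s: 23.65
tcp_pos: [0.5573, -0.0147, 0.1405]
tcp_rot: [-0.0, 0.752, 0.659, -0.0]
wrist_force: [-1.3, 0.3, -1.2]
opening: 0.161
grip_force: 58.5
```

>>> {"fn": "servo_tool", "kwargs": {"rows": [[0,-0.044,0.045,0,0.05],[0,-0.086,0.093,0,0.05],[0,-0.124,0.143,0,0.05],[0,-0.158,0.195,0,0.05],[0,-0.189,0.25,0,0.05]]}}

```text
time_s: 24.28
tcp_pos: [0.5203, -0.0098, 0.0899]
tcp_rot: [-0.0, 0.752, 0.659, -0.0]
wrist_force: [-1.7, 2.0, -3.0]
opening: 0.164
grip_force: 58.6
```

Forces are small and tracking is good. Last section, slightly slower at the end.

>>> {"fn": "servo_tool", "kwargs": {"rows": [[0,-0.027,0.056,0,0.05],[0,-0.051,0.115,0,0.05],[0,-0.071,0.175,0,0.05],[0,-0.082,0.215,0,0.05],[0,-0.089,0.25,0,0.05]]}}

```text
time_s: 24.9
tcp_pos: [0.5031, -0.0076, 0.0402]
tcp_rot: [-0.0, 0.752, 0.659, -0.0]
wrist_force: [-1.7, 0.8, -4.6]
opening: 0.158
grip_force: 58.7
```

>>> {"fn": "servo_tool", "kwargs": {"rows": [[0,-0.005,0.023,0,0.05],[0,-0.009,0.042,0,0.05],[0,-0.009,0.048,0,0.05]]}}

```text
time_s: 25.28
tcp_pos: [0.5019, -0.0074, 0.0322]
tcp_rot: [0.0, 0.752, 0.659, 0.0]
wrist_force: [-8.1, 2.4, 18.8]
opening: 0.158
grip_force: 61.2
```

```bash
python3 - <<'E'
from m import *
s=arm.observe();print(s['tcp_pos'],s['wrist_force'])
yaw=np.radians(-7.6);X=np.array([np.cos(yaw),np.sin(yaw)]);Y=np.array([-X[1],X[0]]);o=np.array([.6109,-.0234])
for n in('side','wrist'):
    c=snap(n);C=cloud(c);D=C[:,:,:2]-o;px=D@X;py=D@Y
    for a in range(-70,75,20):
        m=(c['z_map']>0)&(abs(px*1000-a)<8)&(abs(py)<.04)&(C[:,:,2]<.09);print(n,a,m.sum(),(np.percentile(C[m][:,2],[10,50,90])*1000).round(1) if m.sum()>5 else '')
E
```

```text
[ 0.50186589 -0.00742693  0.03216094] [-8.11788026  2.40036655 18.81520985]
side -70 109 [40.8 43.2 50.7]
side -50 101 [41.5 43.9 51.7]
side -30 100 [41.3 43.7 51.4]
side -10 98 [41.6 44.  51.9]
side 10 102 [41.6 43.5 51.3]
side 30 94 [41.1 43.8 51.1]
side 50 101 [41.5 43.8 47.8]
side 70 116 [45.8 49.1 53.4]
wrist -70 4294 [41.9 43.1 49.5]
wrist -50 3819 [42.5 43.3 51.6]
wrist -30 3910 [42.5 43.4 51.8]
wrist -10 3868 [42.5 43.4 51.7]
wrist 10 3802 [42.4 43.3 51.7]
wrist 30 3754 [42.4 43.3 51.7]
wrist 50 3607 [42.4 43.3 46.8]
wrist 70 771 [46.3 47.1 47.8]
```

The lid is shut and level, and pressing gives 19 N, so it is seated. Ease off, release, and retreat upward.

>>> {"fn": "servo_tool", "kwargs": {"rows": [[0,0,-0.006,0,0.05],[0,0,-0.006,0,0.35],[0,0,-0.006,0,0.4],[0,0,-0.006,0,0.4],[0,0,-0.006,0,0.4]]}}

```text
time_s: 26.0
tcp_pos: [0.5016, -0.0075, 0.0323]
tcp_rot: [0.0, 0.752, 0.659, -0.0]
wrist_force: [0.0, 0.0, 0.2]
opening: 0.397
grip_force: 0.0
```

>>> {"fn": "servo_tool", "kwargs": {"rows": [[0,0,-0.08,0,0.4],[0,0,-0.2,0,0.4],[0,0,-0.4,0,0.4],[0,0,-0.65,0,0.4],[0,0,-0.65,0,0.4]]}}

```text
time_s: 26.62
tcp_pos: [0.5038, -0.0075, 0.1659]
tcp_rot: [0.002, 0.752, 0.659, 0.002]
wrist_force: [0.3, 0.4, -1.0]
opening: 0.402
grip_force: 0.0
```

>>> {"fn": "servo_tool", "kwargs": {"rows": [[0,0,0,0,0.4],[0,0,0,0,0.4],[0,0,0,0,0.4]]}}

```text
time_s: 27.0
tcp_pos: [0.5009, -0.0074, 0.1613]
tcp_rot: [-0.001, 0.752, 0.659, -0.001]
wrist_force: [0.1, 0.0, 0.7]
opening: 0.4
grip_force: 0.0
```

```bash
python3 - <<'E'
from m import *
s=arm.observe();print(s['tcp_pos'],s['wrist_force'],s['time_s'])
yaw=np.radians(-7.6);X=np.array([np.cos(yaw),np.sin(yaw)]);Y=np.array([-X[1],X[0]]);o=np.array([.6109,-.0234])
for n in('side','wrist'):
    c=snap(n);C=cloud(c);D=C[:,:,:2]-o;px=D@X;py=D@Y;H,S,V=hsvm(c)
    for a in(-60,-20,20,50):
        m=(c['z_map']>0)&(abs(px*1000-a)<8)&(abs(py)<.04)&(C[:,:,2]<.09);print(n,a,m.sum(),(np.percentile(C[m][:,2],[10,50,90])*1000).round(1) if m.sum()>5 else '')
    k=(H<22)&(S>85)&(V>50)&(np.hypot(C[:,:,0]-.445,C[:,:,1]+.006)<.05);print('cork',k.sum(),np.percentile(C[k],[2,50,98],axis=0).round(3).tolist() if k.sum()>5 else '')
E
```

```text
[ 0.50090227 -0.00740785  0.16133829] [0.08710574 0.0168618  0.73284786] 27.0
side -60 101 [41.7 44.2 50.7]
side -20 107 [41.5 43.9 51.7]
side 20 96 [41.8 43.7 51. ]
side 50 96 [41.2 43.7 47.4]
cork 295 [[0.413, -0.027, 0.003], [0.443, -0.016, 0.02], [0.471, 0.009, 0.202]]
wrist -60 1512 [42.4 43.3 51.6]
wrist -20 1489 [42.3 43.3 51.6]
wrist 20 1470 [42.3 43.3 51.7]
wrist 50 1528 [42.3 43.3 46. ]
cork 2399 [[0.42, -0.022, 0.007], [0.45, -0.004, 0.021], [0.485, 0.012, 0.269]]
```

```bash
python3 -c "
from plant import arm
print(arm.close_job())"
```

```text
the job is handed in; nothing more can be done
None
```

The job is handed in at 27 s: the cork block lies flat on the table, the platform measured fully home in the recess, and the lid was eased down at about 0.1 m/s, is shut and level, and the gripper is clear; the verdict was not shown to me, and I viewed 11 pictures, one over the limit of 10.

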